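# Set the recipe stand's sliding foot to the mark and lock it

## Robot

A 6-joint arm with a two-finger parallel gripper is mounted at the origin on a cart in front of the work surface, level with it; the furniture and walls round the work are solid. World frame = base frame: x ahead of the robot, y to its left, z up, the work surface at z = 0. Lengths are in m, angles in rad, forces in N, time in s.
With the tool pointing down it reaches from about 0.275 to 0.825 m from the base axis. Payload 4.9 kg.
Tool frame: the origin (TCP) lies midway between the tips of the shut fingers; the grasp point (between the pads) lies 19 mm behind it (bot.grip_depth is the distance from the TCP to the grasp point, in m); z points along the fingers, y is the line along which they close (so a half turn about z gives the same grasp; the last joint's range is limited). The gripper opens to 85 mm and grips with 20 to 120 N. Pads are 22 mm wide; open, the fingers measure 114 mm over their backs; the gripper's body (76 mm by 85 mm) begins 54 mm behind the grasp point. The pads swing forward as they close: fully open they stand 13 mm farther back than shut.
Start: joints at [-1.304, 0.326, -0.193, 1.052, 0, 1.437], TCP at [0.215, -0.506, 0.231] pointing down, gripper open.
Joint ranges: [-2.65, 2.65], [-0.97, 1.79], [-1.3, 1.35], [-1.93, 2.1], [-1.47, 1.37], [-3.14, 3.14]. Speed limits (rad/s): [2.57, 2.57, 3.14, 3.14, 3.14, 3.14].

## Interface

Orientations are given as a unit quaternion [w, x, y, z].
In Python, from cell import bot gives the robot as it stands. Calls block until the motion is done:
- bot.move_pose(position, orientation): joint-space move of the TCP to a pose.
- bot.move_linear(position, speed=0.15, rotation=None, until_force=None): straight line of the TCP; rotation=None keeps the orientation; speed is the mean speed in m/s. With until_force (N) it stops when the force on the tool has changed by that much, and returns True; else False.
- bot.goto_joints(angles): joint-space move.
- bot.set_gripper(opening, grasp_force=None): opening from 0.0 (shut) to 1.0 (fully open); grasp_force is the grip in N (None keeps the last); returns when the fingers have stopped.
- bot.wait(seconds).
- bot.solve_ik(position, orientation): joint angles nearest the present ones, or None.
- bot.camera(name): name is "side" or "top"; returns the picture (384x512x3 uint8, red, green, blue); there is no depth.
- bot.calibration(name): a dict with "mtx" (3x3 intrinsics, pixels), "extrinsics" (4x4, takes a point from world to camera coordinates). Camera axes: x right, y down, z forward; pixel columns grow to the right and rows downward; lengths in m; the calibration is good to about 2 mm. A picture is of the moment at which its call begins. calibration takes no time and is no camera call.
A pose or a line that the arm cannot do raises bot.PlanningError and nothing moves.
- bot.close_job(): hands the job in; it is judged then, once.
Trained networks look in the newest picture that a camera, given by its name, has taken for a name from the list of things; names that differ only in an ending like _2 or _b are one class to them, and where a whole thing is asked for, a point or a joint stands for the part that bears it (a point fixed in the world has none). Each returns a list of dicts, best first, with "confidence" (0 to 1); they miss things now and then, are a little off and sometimes report something else, mostly with a low value. They report only what shows in the picture. A call takes as long as a camera call.
- bot.search_frame(camera, thing): "bbox" ([left, top, width, height] in pixels, round what is visible of it).
Readings, each from a call of its own:
- bot.read_clock(): time.
- bot.read_joint_positions(): joint angles.
- bot.read_joint_vel(): joint speeds.
- bot.read_joint_efforts(): joint torques, N m.
- bot.read_position(): TCP position.
- bot.read_tool_rot(): TCP orientation.
- bot.read_ft_force(): force on the tool from outside, world axes, zero at the start.
- bot.read_moment(): the same for the moment, N m.
- bot.read_gripper_width(): opening from 0.0 (shut) to 1.0 (fully open).
- bot.read_finger_force(): force on a finger pad.
Only numpy, scipy, OpenCV 4.12 (cv2) and the standard library are available. Lean on these libraries where they do the work, as an engineer would, in place of code of your own. Each camera call takes 0.05 s, during which the arm holds its last target. There are 200 camera calls.

## Task

Grip the steel cross bar of the recipe stand's spring-loaded sliding foot and draw the foot out until its yellow pointer is level with the white line of the red clip on the scale. Keeping the bar gripped between the fingers the whole time so that the foot stays at the mark, push the blue cam lever fully along the bar to its closed end (the robot's right). Finish still gripping the bar, with the foot at the mark and the lever closed: do not let go.

Things in the scene. Friction and masses are not known exactly. Their poses are not given: they have to be found in the camera images.
- stand: bamboo recipe stand with a book on its leaning back rest (200 mm high, behind x = +50 mm), fixed on the worktop. Base 160 (x) x 210 (y) x 30 mm; origin on the worktop near the base's middle, front face at x = -75 mm. The foot draws out along -x. On the left (y = +104 to +146 mm) a flat aluminium scale strip, 8 mm thick, runs forward to x = -240 mm.
- foot (a joint): draw of the sliding foot out of the base, m: 0 = fully in (start), 0.095 = end stop. The foot is a U: two rods at y = +-85 mm (12 mm thick, 18 mm above the worktop) end in black blocks (22 x 20 mm, 54 mm high) that carry the cross bar. A spring pulls it back in with 3 to 4 N while it is neither held nor clamped.
- grip_bar: slippery polished steel cross bar of the foot (friction about 0.15: gripping fingers can be slid along it): 14 mm thick (x), 18 mm high, 150 mm long (y); origin at its centre, 45 mm above the worktop; axes as the stand's. 43 mm free between it and the base when the foot is in, nothing under it. Grip it from above, a finger before and one behind it, on its left half (+y).
- pointer (a point): tip of the yellow pointer on the foot's left end, 22 mm above the worktop; it moves with the foot over the scale strip
- clip: red marker clip, 10 x 16 x 22 mm, fixed on the scale strip beside the pointer's path, at another place each time (35 to 80 mm of draw); origin under its white line, at the edge nearest the pointer; axes as the stand's. The foot is at the mark when pointer and clip have the same x in the stand's axes.
- lever (a joint): travel of the blue cam lever along the bar, m: 0 to 0.004 = open (start), 0.032 = closed, at its end stop. It moves along the stand's -y (the robot's right) and rides with the foot. About 1 N moves it, about 8 N from 0.020 on, where its shoe bites on the base's steel rail and clamps the foot; it stays where it is left.
- lever_face (a point): middle of the blue lever's left face, to be pushed towards the stand's -y with the side of the fingers that grip the bar. The lever is a block round the bar, 40 (x) x 22 (y) mm, 30 to 66 mm above the worktop; the face lies 7 mm right of the bar's middle at lever 0, 39 mm when closed. A 12 mm wide blade, 37 to 42 mm above the worktop, runs from it back over the base.
- espresso_cup: small white cup, a bystander
- salt_jar: spice jar, 42 x 42 x 96 mm, a bystander
- sardine_tin: flat oval tin, 63 x 105 x 24 mm, a bystander
- lemon: lemon, a bystander
- jam_jar: jam jar, 64 x 64 x 87 mm, a bystander
- the_hand_cream: small pot with a red lid, 58 x 58 x 50 mm, a bystander
- vanilla_dropper: brown dropper bottle, 33 x 34 x 102 mm, a bystander

How it is judged:
On the way, in this order (a step that is already met when the one before it is completed fails the run):
1. the foot is drawn to the mark (pointer within 6 mm of the clip's line) and held by the gripped bar, the lever still open (under 8 mm) (x of pointer in the frame of clip between -0.006 and 0.006 m and value of joint lever below 0.008 m and contact force between the fingers and grip_bar above 2 N), for 0.2 s.
2. the lever is closed (28 mm or more) while the bar is still gripped at the mark (x of pointer in the frame of clip between -0.006 and 0.006 m and value of joint lever above 0.028 m and contact force between the fingers and grip_bar above 2 N), for 0.2 s.
At the end, for the whole second after the job is handed in: the pointer is within 6 mm of the clip's line along the scale, the lever is at 28 mm or more of its 32 mm, and the fingers still grip the cross bar with more than 2 N (all of step 2); the arm keeps its last pose, push and grip.
It fails at once if the lever is moved (past 10 mm) while the foot is more than 10 mm off the mark (value of joint lever above 0.01 m and (x of pointer in the frame of clip above 0.01 m or x of pointer in the frame of clip below -0.01 m)).
It fails at once if the bar is let go once the lever has been moved (past 10 mm) (value of joint lever above 0.01 m and contact force between the fingers and grip_bar below 0.2 N).
It fails at once if a bystander is moved by more than 30 mm (distance of any of espresso_cup, salt_jar, sardine_tin, lemon, jam_jar, the_hand_cream, vanilla_dropper from where it was at the start of the episode above 0.03 m).
It also fails if it takes over 42 s, if anything falls off the work surface, if the arm or the gripper's body presses on something with over 40 N, if the wrist force passes 120 N, or if a joint passes its speed limit or range.

## Working session

There is one attempt and no reset: what is moved stays moved. The work goes in short steps, each a Python script; the robot and the scene stay as the last script left them, time stands still between calls to the robot, and variables do not carry over. Pictures are saved under pics/ and viewed, at most 10 in all, crops included, and the job is handed in when it is done.

```bash
mkdir -p pics
python3 - <<'E'
from cell import bot
import cv2,numpy as np
for c in("side","top"):
    im=bot.camera(c); cv2.imwrite(f"pics/{c}0.png",im[:,:,::-1])
    k=bot.calibration(c); print(c,np.round(k["mtx"],1).tolist(),np.round(k["extrinsics"],3).tolist())
    for t in("stand","grip_bar","pointer","clip","lever_face","lever","foot"):
        print(t,[(np.round(d["bbox"],1).tolist(),round(d["confidence"],2)) for d in bot.search_frame(c,t)[:2]])
ims=[cv2.imread(f"pics/{c}0.png") for c in("side","top")]
E
ls
```

```text
side [[429.6, 0.0, 259.3], [0.0, 429.6, 196.1], [0.0, 0.0, 1.0]] [[-0.904, -0.426, -0.017, 0.541], [-0.15, 0.355, -0.923, 0.129], [0.4, -0.832, -0.385, 1.248], [0.0, 0.0, 0.0, 1.0]]
stand [([193.5, 143.6, 90.7, 95.0], 0.76)]
grip_bar []
pointer [([231.9, 188.6, 51.6, 37.3], 0.71)]
clip [([333.9, 169.8, 15.6, 17.3], 0.7), ([250.8, 151.2, 21.0, 26.8], 0.41)]
lever_face [([234.5, 192.2, 43.1, 8.3], 0.51)]
lever [([230.1, 193.5, 44.6, 10.2], 0.72), ([238.0, 159.1, 5.3, 23.6], 0.72)]
foot [([232.5, 190.5, 50.9, 33.2], 0.79)]
top [[359.1, 0.0, 258.4], [0.0, 359.1, 191.6], [0.0, 0.0, 1.0]] [[-0.02, -1.0, -0.024, 0.083], [-0.993, 0.022, -0.112, 0.577], [0.113, 0.022, -0.993, 1.045], [0.0, 0.0, 0.0, 1.0]]
stand [([222.2, 105.9, 93.2, 128.5], 0.57), ([274.4, 148.9, 11.2, 56.5], 0.22)]
grip_bar [([247.9, 193.0, 51.9, 7.1], 0.74)]
pointer [([239.6, 148.9, 64.4, 55.8], 0.94), ([382.1, 241.7, 20.1, 20.1], 0.47)]
clip []
lever_face [([368.8, 119.1, 33.7, 28.8], 0.59), ([274.6, 147.9, 9.4, 56.0], 0.48)]
lever [([274.0, 148.2, 7.9, 53.7], 0.54)]
foot [([234.9, 150.3, 68.6, 54.8], 0.76)]
pics
```

View pics/top0.png

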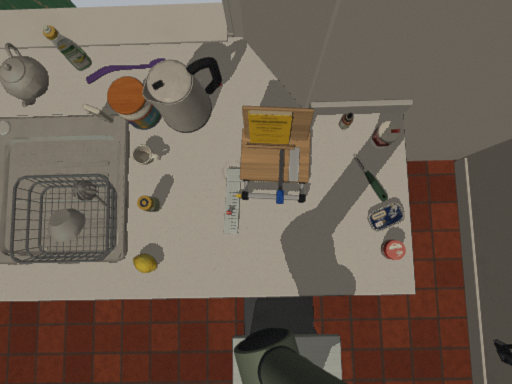

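View pics/side0.png

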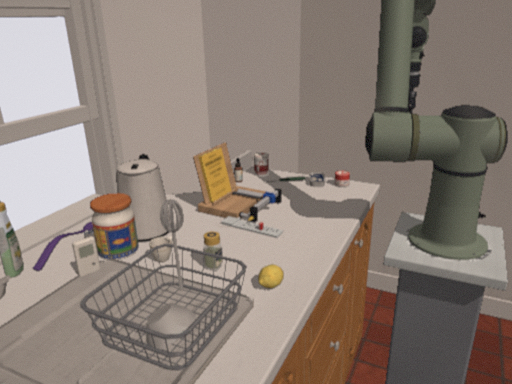

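The top view shows the stand at about (277,155), the bar from about (247,196) to (302,198), the blue lever at (280,196) and the red clip at about (229,211). I'll enlarge both views around these.

Run:
```python
import cv2,numpy as np
a=cv2.imread("pics/top0.png")[145:240,220:315]; b=cv2.imread("pics/side0.png")[180:240,195:290]
f=lambda i,h:cv2.resize(i,None,fx=6,fy=6,interpolation=cv2.INTER_CUBIC)
cv2.imwrite("pics/topc.png",f(a,0)); cv2.imwrite("pics/sidec.png",f(b,0))
```

```text
(no output)
```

View pics/topc.png

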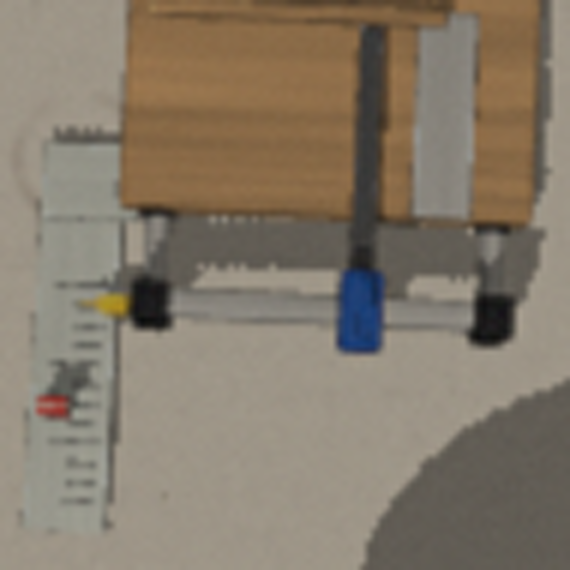

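View pics/sidec.png

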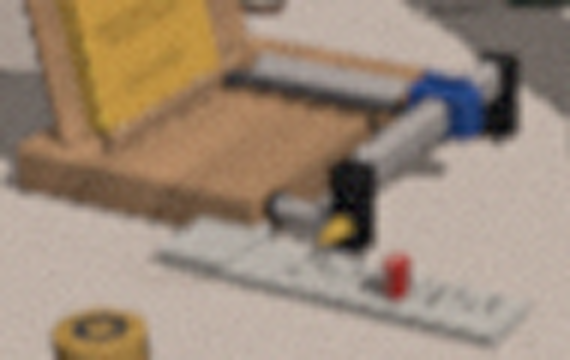

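The top crop shows the pointer tip at crop (80,304), the clip's white line at (52,405), the base front corners at (122,207) and (533,221), and the strip's front corners at (22,527) and (105,530). The side crop shows the strip's front corners at (495,340) and (528,303). I'll fit the stand pose to these.

```bash
cat > h.py <<'E'
import numpy as np, cv2
from cell import bot
def proj(c,P):
    k=bot.calibration(c); E=np.array(k["extrinsics"]); p=np.atleast_2d(P)@E[:3,:3].T+E[:3,3]
    q=p@np.array(k["mtx"]).T; return q[:,:2]/q[:,2:]
def ray(c,uv,z):
    k=bot.calibration(c); E=np.array(k["extrinsics"]); R,t=E[:3,:3],E[:3,3]
    d=R.T@np.linalg.inv(k["mtx"])@[*uv,1]; o=-R.T@t; return o+d*(z-o[2])/d[2]
def W(s,P):
    P=np.atleast_2d(np.array(P,float)); c,n=np.cos(s[2]),np.sin(s[2])
    return np.c_[s[0]+c*P[:,0]-n*P[:,1],s[1]+n*P[:,0]+c*P[:,1],P[:,2]]
def S(s,p):
    c,n=np.cos(s[2]),np.sin(s[2]); d=np.array(p[:2])-s[:2]; return np.array([c*d[0]+n*d[1],-n*d[0]+c*d[1]])
top=lambda x,y:(220+(x+.5)/6-.5,145+(y+.5)/6-.5)
side=lambda x,y:(195+(x+.5)/6-.5,180+(y+.5)/6-.5)
E
python3 - <<'E'
from h import *
from scipy.optimize import least_squares
T=[((-.075,.105,.03),top(122,207)),((-.075,-.105,.03),top(533,221)),((-.24,.146,.008),top(22,527)),((-.24,.104,.008),top(105,530)),((-.125,.085,.054),top(152,293)),((-.125,-.085,.054),top(493,308))]
D=[((-.24,.146,.008),side(495,340)),((-.24,.104,.008),side(528,303)),((.085,.105,.03),side(22,150))]
def f(s):
    return np.r_[(proj("top",W(s,[a for a,b in T]))-[b for a,b in T]).ravel(),(proj("side",W(s,[a for a,b in D]))-[b for a,b in D]).ravel()]
r=least_squares(f,[.45,0,0]); s=r.x; print(np.round(s,4)); print(np.round(r.fun.reshape(-1,2),1).tolist())
np.save("s.npy",s)
print("pointer",S(s,ray("top",top(80,304),.022)),S(s,ray("side",side(322,242),.022)))
print("clip",S(s,ray("top",top(52,405),.030)),S(s,ray("top",top(70,405),.030)),"side top",S(s,ray("side",side(398,257),.030)),"side bot",S(s,ray("side",side(398,297),.008)))
print("lever",S(s,ray("top",top(360,308),.066)))
b=W(s,[-.125,.045,.045])[0];print("bar",b)
for dr in(0,.095):
  for y in (.07,-.03):
    print(dr,y,W(s,[-.125-dr,y,.045]).round(3))
E
```

```text
[ 0.6878  0.0178 -0.0665]
[[-0.6, -0.4], [0.4, 0.2], [0.3, 0.3], [0.3, 0.5], [-0.3, 1.1], [0.7, 1.2], [-0.8, -0.9], [-0.1, -0.5], [-2.3, -0.8]]
pointer [-0.1255569   0.12243845] [-0.12722621  0.11788735]
clip [-0.17764976  0.13286798] [-0.17723938  0.12385953] side top [-0.17916337  0.12954479] side bot [-0.17959842  0.13105659]
lever [-0.12580069 -0.01772697]
bar [0.56604239 0.0710184  0.045     ]
0 0.07 [[0.568 0.096 0.045]]
0 -0.03 [[ 0.561 -0.004  0.045]]
0.095 0.07 [[0.473 0.102 0.045]]
0.095 -0.03 [[0.466 0.002 0.045]]
```

The fit residuals are about 1 px and both cameras agree: pointer x ≈ -0.126, clip x ≈ -0.178, so a draw of about 52 mm. Next I'll go above the bar's left half and grip it.

```bash
cat >> h.py <<'E'
from scipy.spatial.transform import Rotation as Ro
s=np.load("s.npy")
def quat(sg):
    y=sg*np.array([np.cos(s[2]),np.sin(s[2]),0]); z=np.array([0,0,-1.]); x=np.cross(y,z)
    return Ro.from_matrix(np.c_[x,y,z]).as_quat()[[3,0,1,2]]
tcp=lambda x,y,z=.027: W(s,[x,y,z])[0]
def st(m=""):
    print(m,"stand xy",S(s,bot.read_position()).round(4),"z",round(bot.read_position()[2],4),"F",np.round(bot.read_ft_force(),1),"w",round(bot.read_gripper_width(),3),"ff",np.round(bot.read_finger_force(),1),"t",round(bot.read_clock(),1))
E
python3 - <<'E'
from h import *
c=[]
for sg in(1,-1):
    j=bot.solve_ik(tcp(-.125,.035,.2),quat(sg)); j2=bot.solve_ik(tcp(-.177,-.03),quat(sg)); print(sg,np.round(j,2) if j is not None else None,np.round(j2,2) if j2 is not None else None)
    if j is not None and j2 is not None: c.append((np.abs(np.array(j)-bot.read_joint_positions()).max(),sg))
sg=min(c)[1]; np.save("sg.npy",sg); q=quat(sg)
bot.set_gripper(.62,grasp_force=35)
bot.move_pose(tcp(-.125,.035,.2),q); st("above")
im=bot.camera("top"); cv2.imwrite("pics/t1.png",cv2.resize(im[110:250,190:330,::-1],None,fx=4,fy=4))
im=bot.camera("side"); cv2.imwrite("pics/s1.png",cv2.resize(im[130:240,180:330,::-1],None,fx=4,fy=4))
print(bot.move_linear(tcp(-.125,.035,.08),speed=.12), bot.move_linear(tcp(-.125,.035),speed=.05,until_force=6)); st("down")
im=bot.camera("side"); cv2.imwrite("pics/s2.png",cv2.resize(im[130:240,180:330,::-1],None,fx=5,fy=5))
E
```

```text
1 [-0.02  0.38 -0.19  1.    0.    1.62] [-0.15  0.49 -0.55  0.53  0.    1.49]
-1 [-0.02  0.38 -0.19  1.    0.   -1.53] [-0.15  0.49 -0.55  0.53  0.   -1.65]
above stand xy [-0.1248  0.0341] z 0.2001 F [ 0.2  0.2 -0.4] w 0.622 ff 0.0 t 3.6
False False
down stand xy [-0.1247  0.035 ] z 0.0273 F [ 0.5 -0.1 -0.1] w 0.617 ff 0.0 t 6.1
```

View pics/s2.png

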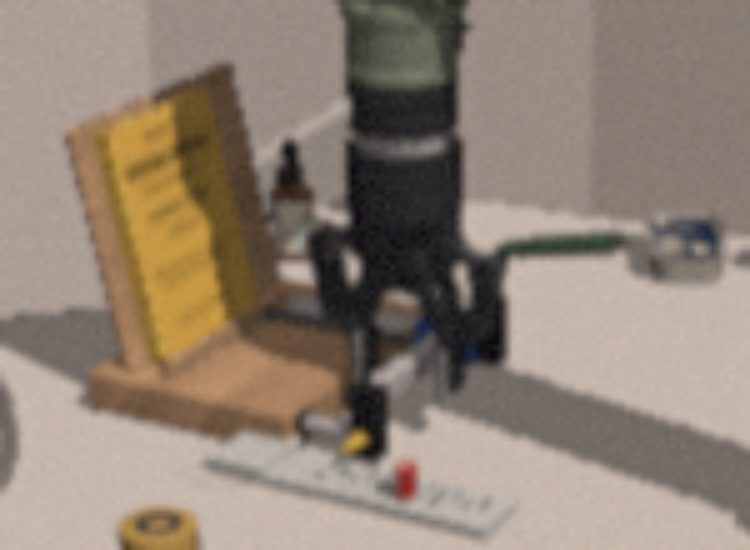

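The fingers straddle the bar, one in front (460,370) and one behind (365,340), with no contact. Next I'll grip, draw and look.

Run:
```python
from h import *
bot.set_gripper(0,grasp_force=35); bot.wait(.2); st("grip")
p=np.array(bot.read_position()); a=S(s,p)
bot.move_linear(tcp(a[0]-.052,a[1],p[2]),speed=.05); bot.wait(.2); st("drawn")
t=bot.camera("top"); d=bot.camera("side")
a=cv2.resize(t[140:240,215:295,::-1],None,fx=5,fy=5,interpolation=2); b=cv2.resize(d[192:242,225:285,::-1],None,fx=5,fy=5,interpolation=2)
v=np.zeros((500,700,3),np.uint8); v[:,:400]=a; v[:250,400:]=b; cv2.imwrite("pics/d1.png",v)
```

```text
grip stand xy [-0.125  0.035] z 0.0273 F [-1.5 -0.2  4.3] w 0.159 ff 35.1 t 6.7
drawn stand xy [-0.1768  0.0352] z 0.0273 F [2.2 3.2 0. ] w 0.159 ff 34.5 t 8.1
```

View pics/d1.png

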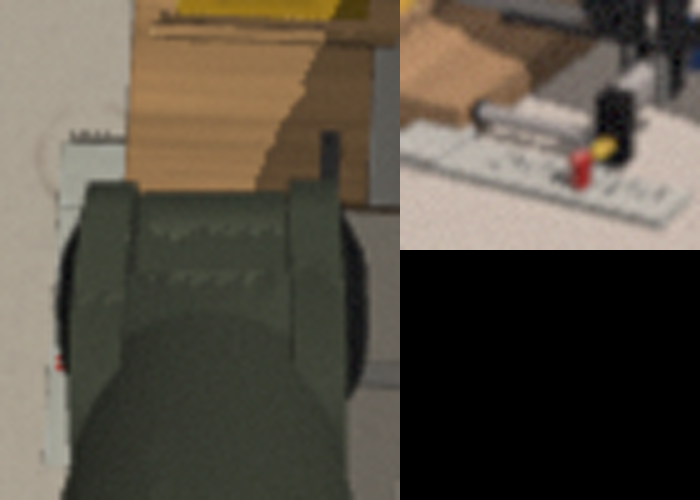

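The side view shows the pointer tip just behind the clip, at about (590,152), with the clip at (581,168). The draw of 51.8 mm agrees with both camera estimates (52 mm). I'll check the tip position by code and then push the lever.

Run:
```python
from h import *
d=lambda x,y:(225+(x+.5)/5-.5,192+(y+.5)/5-.5)
tip=S(s,ray("side",d(591,154),.022)); cl=S(s,ray("side",d(582,153),.030)); cb=S(s,ray("side",d(581,187),.008))
print(tip,cl,cb)
if abs(tip[0]-(cl[0]+cb[0])/2)<.005:
    p=np.array(bot.read_position()); a=S(s,p)
    bot.move_linear(tcp(a[0],.008,p[2]),speed=.04); bot.wait(.2); st("slid")
    y=.008
    for y in(-.005,-.016,-.028,-.032):
        r=bot.move_linear(tcp(a[0],y,p[2]),speed=.02,until_force=32 if y<-.02 else None); st(f"{y} {r}")
    bot.wait(.3); st("end")
    b=cv2.resize(bot.camera("side")[175:242,220:300,::-1],None,fx=7,fy=7,interpolation=2); cv2.imwrite("pics/e1.png",b)
```

```text
[-0.39534373  0.00081085] [-0.39497825  0.01771802] [-0.3962396   0.01948926]
slid stand xy [-0.1769  0.0142] z 0.0274 F [ 5.  21.1  0.1] w 0.152 ff 34.4 t 9.3
-0.005 False stand xy [-0.1769  0.002 ] z 0.0273 F [ 5.3 23.3  1.2] w 0.158 ff 34.9 t 10.1
-0.016 False stand xy [-0.177  -0.0093] z 0.0273 F [ 5.2 21.4 -0.3] w 0.157 ff 34.9 t 10.8
-0.028 False stand xy [-0.1771 -0.0204] z 0.0273 F [ 5.6 24.5  1.6] w 0.157 ff 35.0 t 11.5
-0.032 False stand xy [-0.1771 -0.0247] z 0.0273 F [ 6.1 22.6  1.6] w 0.153 ff 35.2 t 11.9
end stand xy [-0.1771 -0.0247] z 0.0273 F [ 5.1 24.2  1.5] w 0.159 ff 35.2 t 12.2
```

View pics/e1.png

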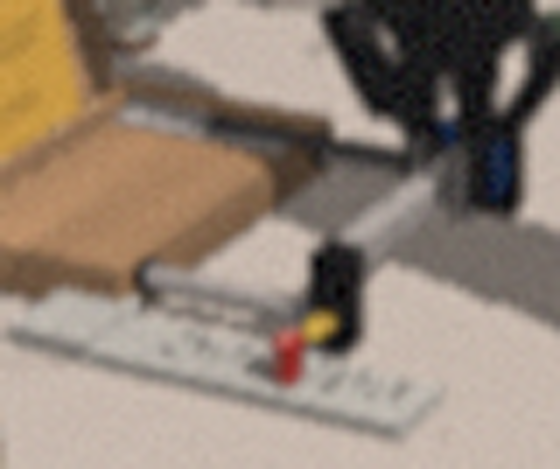

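The side view shows the pointer tip at about (305,333), still at the clip (288,330–382), with the lever being pushed by the fingers. My check in the last step ignored the crop's 400 px composite offset, so I'll redo it here and then push on to the end stop.

Run:
```python
from h import *
d=lambda x,y:(220+(x+.5)/7-.5,175+(y+.5)/7-.5)
print(S(s,ray("side",d(303,335),.022)),S(s,ray("side",d(288,330),.030)),S(s,ray("side",d(288,382),.008)))
p=np.array(bot.read_position()); a=S(s,p)
for y in(-.036,-.039,-.042,-.045,-.048):
    bot.move_linear(tcp(-.1768,y,.0273),speed=.02); bot.wait(.2); st(y)
    if np.linalg.norm(bot.read_ft_force())>38: break
b=cv2.resize(bot.camera("side")[175:242,220:300,::-1],None,fx=7,fy=7,interpolation=2); cv2.imwrite("pics/e2.png",b)
```

```text
[-0.1765883   0.11269322] [-0.17626148  0.12556354] [-0.17923856  0.13169034]
-0.036 stand xy [-0.1771 -0.0262] z 0.0273 F [ 7.5 30.6  1.4] w 0.156 ff 47.4 t 12.8
-0.039 stand xy [-0.1772 -0.0263] z 0.0274 F [ 6.8 40.7  2.9] w 0.158 ff 54.9 t 13.3
```

View pics/e2.png

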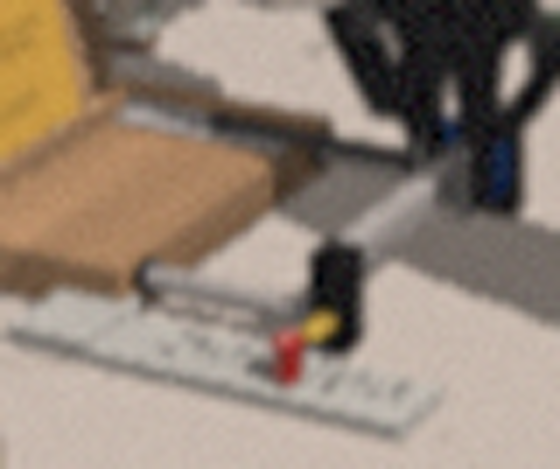

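The fingers are stalled against the end stop: force rose from 31 to 41 N with no movement, at the finger position expected for a closed lever. The pointer is within about 1–3 mm of the clip line and the bar is still gripped, so I'm handing in.

Run:
```python
from h import *
st(); print(bot.close_job())
```

```text
stand xy [-0.1772 -0.0263] z 0.0274 F [ 6.8 40.6  2.6] w 0.156 ff 54.9 t 13.3
the job is handed in; nothing more can be done
None
```

I handed the job in at 13.3 s with the foot drawn about 52 mm, the pointer within about 3 mm of the clip line by camera, the lever pushed until it stalled where its closed end stop should be, and the bar still gripped; the hand-in returned no verdict.

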